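# Get the rear colour deck off a crowded hook

### The arm

A 6-joint arm with a two-finger parallel gripper is mounted at the origin on a cart in front of the work surface, level with it; the furniture and walls round the work are solid. World frame = base frame: x ahead of the robot, y to its left, z up, the work surface at z = 0. Lengths are in m, angles in rad, forces in N, time in s.
With the tool pointing down it reaches from about 0.325 to 0.9 m from the base axis. Payload 6.1 kg.
Tool frame: the origin (TCP) lies midway between the tips of the shut fingers; the grasp point (between the pads) lies 19 mm behind it; z points along the fingers, y is the line along which they close (so a half turn about z gives the same grasp; the last joint's range is limited). The gripper opens to 85 mm and grips with 20 to 120 N. Pads are 22 mm wide; open, the fingers measure 114 mm over their backs; the gripper's body (76 mm by 85 mm) begins 54 mm behind the grasp point. The pads swing forward as they close: fully open they stand 13 mm farther back than shut.
Start: joints at [1.055, 0.22, 1.526, -0, 1.395, -0.126], TCP at [0.237, 0.578, 0.231] pointing down, gripper open.
Joint ranges: [-2.98, 2.98], [-0.91, 2.08], [0.09, 2.57], [-1.24, 4.39], [0.2, 2.65], [-2.68, 2.68]. Speed limits (rad/s): [2.57, 2.57, 3.01, 3.14, 3.14, 3.14].

### API

Orientations are given as [roll, pitch, yaw] about the fixed x, y, z axes, in that order (R = Rz(yaw) Ry(pitch) Rx(roll)).
In Python, from plant import movep, move_l, set_joints, gripper_to, hold, inverse_kinematics, observe, get_image, get_calibration, Unreachable, job_done gives the robot as it stands. Calls block until the motion is done:
- movep(position, orientation): joint-space move of the TCP to a pose.
- move_l(position, feed=0.15, rotation=None, max_force=None): straight line of the TCP; rotation=None keeps the orientation; feed is the mean speed in m/s. With max_force (N) it stops when the force on the tool has changed by that much, and returns True; else False.
- set_joints(angles): joint-space move.
- gripper_to(opening, f_grip=None): finger opening in m; f_grip is the grip in N (None keeps the last); returns when the fingers have stopped.
- hold(seconds).
- inverse_kinematics(position, orientation): joint angles nearest the present ones, or None.
- observe(): the state.
- get_image(name): name is "scene" or "top" or "wrist"; returns (picture, depth): 384x512x3 uint8, red, green, blue; 384x512 float32, m along the optical axis (not along the pixel's ray), 0 where there is no reading.
- get_calibration(name): a dict with "intrinsics" (3x3 intrinsics, pixels), "world_from_camera" (4x4, takes a point from camera to world coordinates). Camera axes: x right, y down, z forward; pixel columns grow to the right and rows downward; lengths in m; the calibration is good to about 2 mm. A picture is of the moment at which its call begins: read the wrist's pose just before it. get_calibration takes no time and is no camera call; for the wrist camera it gives the pose at the moment of the call.
A pose or a line that the arm cannot do raises Unreachable and nothing moves.
- job_done(): hands the job in; it is judged then, once.
The state is a dict: "time_s": time; "q": joint angles; "joint_velocities": joint speeds; "joint_torque": joint torques, N m; "eef_pos": TCP position; "tcp_rot": TCP orientation; "ft_force": force on the tool from outside, world axes, zero at the start; "torque": the same for the moment, N m; "opening": finger opening in m; "grasp_force": force on a finger pad.
Only numpy, scipy, OpenCV 4.12 (cv2) and the standard library are available. Lean on these libraries where they do the work, as an engineer would, in place of code of your own. Each camera call takes 0.05 s, during which the arm holds its last target. There are 200 camera calls.

### The job

The narrow, long colour deck hangs behind two wider, shorter decks on the full hook. Move the two front decks to the empty hook, each dropped fully into a notch of its arm, feeling for the notch gently without straining either hook (keep under 20 N); then take the rear deck off and stand it upright, fully down in the slotted holder, without shifting the cup, tin and tape roll standing around.

Things in the scene. Friction and masses are not known exactly. Their poses are not given: they have to be found in the camera images.
- hook_full: The crowded hook: heavy stand fixed to the worktop, 170x100 mm base plate, one level steel arm, rigid, along its -x (towards the robot within 10 degrees). Origin: middle of the post's foot, on the worktop. Arm 10 mm wide (y), 14 mm high: flat tooth tops at z = 170 mm, bottom at 156 mm, free end at x = -165 mm. Load limit 20 N. Rear deck in the notch by the post, front decks in the other two.
- full_notch (a point): Centre of the mouth of the full hook's notch nearest the post, at x = -55 mm, z = 170 mm of the stand. The other notches are 40 and 80 mm farther out (-x). Each notch in the arm's upper side is 17 mm long and 6 mm deep; a hanger in it sits with its origin at z = 164 mm and cannot slide along. Lift 6 to 22 mm from there to slide off the end: between, the slot clears the arm.
- hook_spare: The empty hook, built like the full one (same origin, axes, heights, three notches, 20 N limit), except that its arm is clamped in a sliding block: the whole arm, with notches and free end (nominally x = -165 mm), stands up to 12 mm farther in or out along x. The shift differs every time and no pose tells it. The arm is on a stiff spring: it yields straight down, 1 mm per 6 N.
- spare_notch (a point): NOMINAL mouth of the spare hook's notch nearest the post (x = -55 mm, z = 170 mm of the stand); the others nominally at -95 and -135 mm; true ones up to 12 mm off along x: feel. A hanger pressed down with 3 to 6 N stops at z = 169 to 170 mm on a tooth, goes on to 164 mm in a notch. Play in the notch 2.5 mm either way in x, 3 mm in y.
- deck_a: Front colour deck, one of two alike, either may be outermost; 0.1 to 0.16 kg. Black hanger 12 mm thick (x), 44 mm wide (y), with a closed upright slot for the arm, 16 mm wide (y), from 0 to -30 mm; lower bar to -38 mm; then a grey-white leaf block 60 mm wide, 14 thick, to -100 mm. Origin: middle of the slot's upper edge, which rests on the arm; z up.
- deck_a_tab (a point): Grip point of deck_a, 31 mm above its origin: tab 26 mm wide (y; close the fingers along y), 12 mm thick (x), 6 to 47 mm above the deck's origin. The bridge under it is 44 mm wide and reaches 8 mm above the origin: keep the fingertips above that.
- deck_b: The other front colour deck, alike in all respects to deck_a, same origin and axes.
- deck_b_tab (a point): Grip point of deck_b, as on deck_a.
- deck_rear: The wanted deck, hanging nearest the post; 0.1 to 0.16 kg. Same hanger, slot, tab, origin and axes as deck_a, but the leaf block is narrower and longer: 44 mm wide (y), 14 mm thick (x), down to 118 mm below the origin.
- deck_rear_tab (a point): Grip point of deck_rear, 31 mm above its origin, as on deck_a.
- holder: Low aluminium deck holder fixed to the worktop, base 80x90 mm, upright pocket open at the top: 18 mm wide (x), 54 mm long (y), floor at z = 6 mm, straight walls to 38 mm, flared lips to 47 mm. With the rear deck fully down, the deck's origin is at z = 124 mm over the holder's origin. Origin: centre of its underside; z up.
- mix_cup: Bystander: clear graduated mixing cup, 72 mm wide, 95 mm high, origin under its centre.
- small_tin: Bystander: small paint tin, 68 mm wide, 79 mm high, origin under its centre.
- tape_roll: Bystander: roll of black fine-line tape lying flat, 58 mm wide, 19 mm high, origin under its centre.

How it is judged:
On the way, in this order (a step that is already met when the one before it is completed fails the run):
1. both front decks hang on the spare hook, each down in a notch (z of deck_a in the frame of hook_spare between 0.1605 and 0.1665 m and y of deck_a in the frame of hook_spare between -0.006 and 0.006 m and x of deck_a in the frame of hook_spare between -0.155 and -0.035 m and angle between each of deck_a, deck_b's own z axis and vertical below 0.15 rad and z of deck_b in the frame of hook_spare between 0.1605 and 0.1665 m and y of deck_b in the frame of hook_spare between -0.006 and 0.006 m and x of deck_b in the frame of hook_spare between -0.155 and -0.035 m), for 0.2 s.
2. the rear deck is off the full hook (horizontal distance between deck_rear and hook_full above 0.18 m), for 0.1 s.
At the end, for the whole second after the job is handed in: Both front decks hang released in notches of the spare arm (origin 160.5 to 166.5 mm up, 6 mm of the centre line, tilt < 0.15 rad); deck_rear stands in the holder (origin < 129 mm up, within 12 mm in x and 7 mm in y, tilt < 0.17 rad); all at rest (all of step 1 and x of deck_rear in the frame of holder between -0.012 and 0.012 m and y of deck_rear in the frame of holder between -0.007 and 0.007 m and z of deck_rear in the frame of holder below 0.129 m and angle between deck_rear's own z axis and vertical below 0.17 rad and linear speed of each of deck_a, deck_b, deck_rear below 0.05 m/s); the robot touches nothing.
It fails at once if a hook is loaded with more than 20 N (contact force between any of hook_spare, hook_full and anything else above 20 N).
It fails at once if a bystander is moved by more than 15 mm (distance of any of mix_cup, small_tin, tape_roll from where it was at the start of the episode above 0.015 m).
It also fails if it takes over 72 s, if anything falls off the work surface, if the arm or the gripper's body presses on something with over 40 N, if the wrist force passes 120 N, or if a joint passes its speed limit or range.

## Working session

There is one attempt and no reset: what is moved stays moved. The work goes in short steps, each a Python script; the robot and the scene stay as the last script left them, time stands still between calls to the robot, and variables do not carry over. Pictures are saved under pics/ and viewed, at most 10 in all, crops included, and the job is handed in when it is done.

```bash
mkdir -p pics; ls; python3 - <<'E'
from plant import *
import cv2,numpy as np
for n in("scene","top"):
    im,d=get_image(n);c=get_calibration(n)
    cv2.imwrite(f"pics/{n}0.png",cv2.resize(im[:,:,::-1],(768,576),interpolation=cv2.INTER_CUBIC))
    np.savez(f"{n}0.npz",im=im,d=d,K=c["intrinsics"],T=c["world_from_camera"])
    print(n,c["intrinsics"].round(1).tolist(),c["world_from_camera"].round(3).tolist())
print(observe())
E
```

```text
pics
scene [[350.3, 0.0, 251.8], [0.0, 350.3, 194.8], [0.0, 0.0, 1.0]] [[0.578, -0.511, 0.637, -0.182], [-0.816, -0.361, 0.451, -0.412], [-0.001, -0.78, -0.625, 0.813], [0.0, 0.0, 0.0, 1.0]]
top [[380.5, 0.0, 253.0], [0.0, 380.5, 188.5], [0.0, 0.0, 1.0]] [[0.009, -0.991, 0.135, 0.378], [-1.0, -0.005, 0.029, 0.092], [-0.028, -0.135, -0.99, 1.183], [0.0, 0.0, 0.0, 1.0]]
{'time_s': 0.1, 'q': array([ 1.05489851e+00,  2.21147892e-01,  1.52750149e+00, -3.05262699e-05,
        1.39470486e+00, -1.26072680e-01]), 'joint_velocities': array([ 0.00149629,  0.00089834, -0.00287053,  0.00127221, -0.00031422,
        0.00048012]), 'joint_torque': array([ 2.25631273e-03, -4.98248649e+01, -3.90545762e+01, -1.77136380e-04,
        5.72766265e-03, -4.00505621e-05]), 'eef_pos': array([0.23724095, 0.57762983, 0.23030572]), 'tcp_rot': array([-3.13984126e+00, -1.91694697e-04,  2.75177272e+00]), 'ft_force': array([ 0.39969652, -0.73604501,  0.25035935]), 'torque': array([-0.03601234,  0.00274588, -0.00917657]), 'grasp_force': 0.0, 'opening': 0.0852947362637231}
```

View pics/scene0.png

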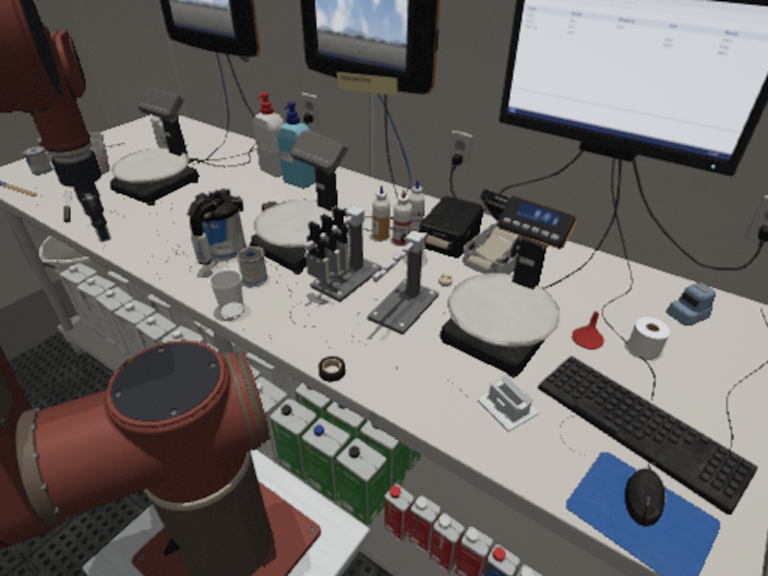

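View pics/top0.png

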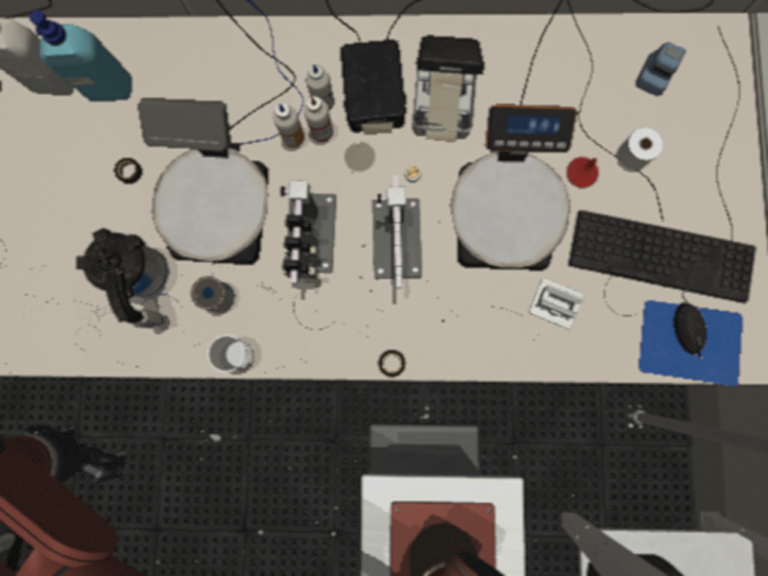

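The top view (768 px) shows the full hook with its post at (297,190) and three black tabs down to row 270. The spare hook's post is at (397,195) and its arm ends near (394,300). The holder is at (557,303), the tape at (391,362), the tin at (212,294) and the cup at (232,353).

```bash
cat > h.py <<'E'
import numpy as np,cv2
def cloud(n):
    z=np.load(n);d=z["d"];K=z["K"];T=z["T"]
    v,u=np.indices(d.shape);P=np.stack([(u-K[0,2])/K[0,0]*d,(v-K[1,2])/K[1,1]*d,d],-1)
    W=P@T[:3,:3].T+T[:3,3];W[d<=0]=np.nan
    return z["im"],W
E
python3 - <<'E'
from h import *
np.set_printoptions(precision=4,suppress=True)
for n in("top0.npz","scene0.npz"):
    im,W=cloud(n);print(n)
    z=W[...,2];top=n[0]=="t"
    print("table z",np.nanmedian(z[(abs(z)<.03)]))
    if top:
        def box(u0,u1,v0,v1):
            m=np.zeros(z.shape,bool);m[int(v0/1.5):int(v1/1.5),int(u0/1.5):int(u1/1.5)]=1;return m
        R=dict(full=box(265,345,170,300),spare=box(365,430,170,310),hold=box(520,595,270,340),tin=box(185,240,270,320),cup=box(200,265,330,378),tape=box(370,415,340,378))
    else:
        R=None
    if R:
        for k,m in R.items():
            mm=m&(z>.012);p=W[mm]
            print(k,len(p),p.min(0),p.max(0),np.median(p,0))
        # spare arm
        for k in("spare","full"):
            p=W[R[k]&(z>.15)&(z<.185)];print(k,"arm lvl",len(p),p.min(0),p.max(0))
            q=W[R[k]&(z>.19)];
            mm=(R[k]&(z>.19)).astype(np.uint8);nn,l,s,c=cv2.connectedComponentsWithStats(mm)
            for i in range(1,nn):
                if s[i,4]>4: pp=W[l==i];print(" comp",s[i],pp.mean(0),pp.min(0),pp.max(0))
            mm=(R[k]&(z>.002)&(z<.03)).astype(np.uint8)
            pp=W[mm>0]; print(" base",len(pp),pp.min(0),pp.max(0),cv2.minAreaRect((pp[:,:2]*1000).astype(np.float32)))
        bm=R["hold"]&(z>.003);pp=W[bm];print("hold",cv2.minAreaRect((pp[:,:2]*1000).astype(np.float32)))
        pp=W[R["hold"]&(z>.03)];print("holdtop",cv2.minAreaRect((pp[:,:2]*1000).astype(np.float32)),pp.mean(0))
im,W=cloud("top0.npz")
cv2.imwrite("pics/c1.png",cv2.resize(im[105:255,170:430,::-1],None,fx=3,fy=3,interpolation=cv2.INTER_CUBIC))
E
```

```text
top0.npz
table z -0.0008484395112063892
full 1496 [0.5169 0.2222 0.012 ] [0.7797 0.3699 0.2131] [0.621  0.27   0.1412]
spare 973 [0.5099 0.0448 0.012 ] [0.7811 0.1427 0.1832] [0.6565 0.0918 0.0187]
hold 353 [ 0.4678 -0.2756  0.0121] [ 0.5659 -0.1796  0.0508] [ 0.5007 -0.2323  0.0386]
tin 524 [0.4757 0.4312 0.0121] [0.5416 0.4984 0.0809] [0.5056 0.4584 0.0733]
cup 405 [0.3569 0.3819 0.0123] [0.4252 0.4521 0.0986] [0.391  0.4364 0.0659]
tape 169 [0.3465 0.0755 0.0123] [0.4007 0.1272 0.0229] [0.3737 0.0999 0.0176]
spare arm lvl 421 [0.5099 0.0782 0.1527] [0.7184 0.128  0.1832]
 base 1583 [0.487  0.0252 0.002 ] [0.7838 0.1601 0.0296] ((635.5736694335938, 90.98114013671875), (296.1827087402344, 134.8028564453125), 0.6832056045532227)
full arm lvl 537 [0.5169 0.2528 0.1502] [0.7052 0.3079 0.1847]
 comp [190 143  11   6  64] [0.6253 0.2743 0.2065] [0.6201 0.2624 0.1922] [0.6317 0.2876 0.2124]
 comp [189 158  11   6  63] [0.585  0.2756 0.2061] [0.58   0.2637 0.1908] [0.5913 0.2889 0.2131]
 comp [188 173  11   6  58] [0.5455 0.2769 0.207 ] [0.5403 0.2646 0.19  ] [0.5518 0.2902 0.2123]
 base 990 [0.5053 0.2006 0.002 ] [0.7848 0.3716 0.0276] ((645.1546630859375, 287.3535461425781), (281.5584716796875, 168.8356170654297), 1.0530271530151367)
hold ((497.6827087402344, -240.09140014648438), (139.5946502685547, 148.48321533203125), 0.2683996856212616)
holdtop ((499.533447265625, -235.06277465820312), (74.81990051269531, 48.42853546142578), 64.71698760986328) [ 0.5002 -0.2349  0.0412]
scene0.npz
table z 0.0015958555810652864
```

View pics/c1.png

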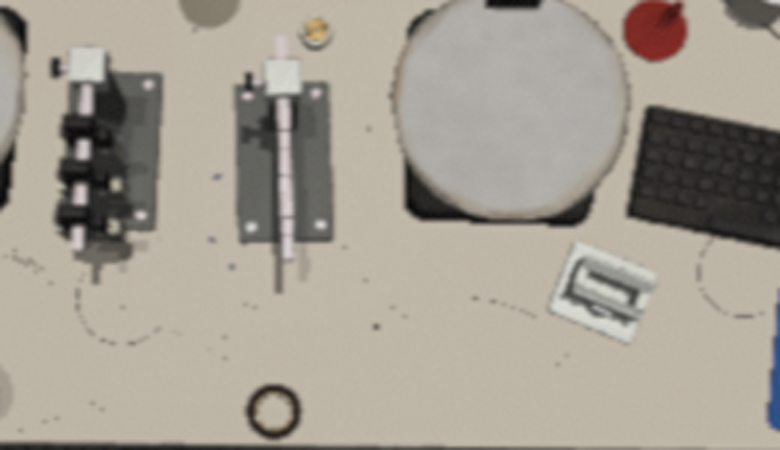

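The crop shows the spare arm with dark notch marks around (287,125–230) and the holder turned by roughly 20° around (603,293). Next I look from the wrist camera.

```bash
python3 - <<'E'
from plant import *
import cv2,numpy as np
def snap(n):
    c=get_calibration("wrist");im,d=get_image("wrist")
    np.savez(f"{n}.npz",im=im,d=d,K=c["intrinsics"],T=c["world_from_camera"])
    cv2.imwrite(f"pics/{n}.png",im[:,:,::-1]);print(n,c["world_from_camera"].round(3).tolist(),observe()["time_s"])
movep([.53,.18,.42],[np.pi,0,np.pi-.03]);hold(.2);snap("w1")
movep([.47,-.2,.36],[np.pi,0,np.pi-.03]);hold(.2);snap("w2")
print(observe()["q"])
E
```

```text
w1 [[0.028, 0.959, 0.281, 0.458], [1.0, -0.028, -0.006, 0.182], [0.002, 0.281, -0.96, 0.562], [0.0, 0.0, 0.0, 1.0]] 2.2667
w2 [[0.028, 0.959, 0.282, 0.399], [1.0, -0.027, -0.006, -0.198], [0.002, 0.282, -0.959, 0.503], [0.0, 0.0, 0.0, 1.0]] 3.9667
[-5.55238981e-01 -1.09190966e-01  1.63224225e+00  5.33535787e-05
  1.61826982e+00 -2.09749581e+00]
```

View pics/w1.png

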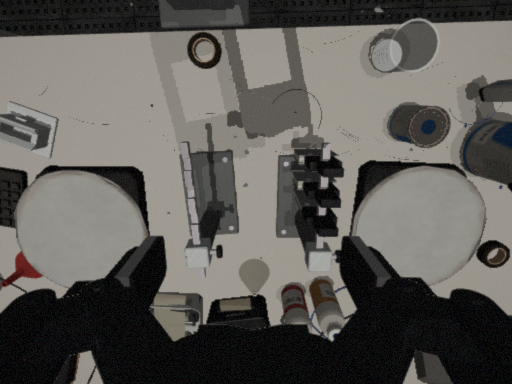

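View pics/w2.png

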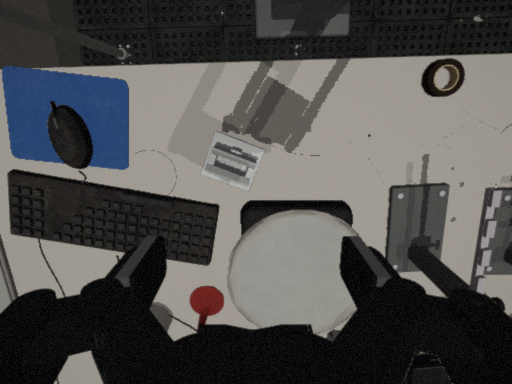

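w1 shows the full hook's tabs at about (328,165),(328,195),(325,222) and its arm tip at (326,152). The spare arm runs from (185,143) to (197,245), with notches visible as gaps. w2 shows the holder centred at (234,160), turned about 20°.

```bash
python3 - <<'E'
from h import *
np.set_printoptions(precision=4,suppress=True,linewidth=150)
def rect(p): 
    r=cv2.minAreaRect((p[:,:2]*1000).astype(np.float32));return np.round(r[0],1),np.round(r[1],1),round(r[2],1)
for n in("w1","top0"):
    im,W=cloud(n+".npz");x,y,z=W[...,0],W[...,1],W[...,2];g=im.mean(2)
    print(n)
    m=(z>.205)&(z<.217)&(x>.5)&(x<.68)&(y>.24)&(y<.31)
    nn,l,s,c=cv2.connectedComponentsWithStats(m.astype(np.uint8))
    for i in range(1,nn):
        if s[i,4]>8: print(" tab",s[i,4],rect(W[l==i]),W[l==i].mean(0))
    a=(z>.153)&(z<.18)&(x>.48)&(x<.74)&(y>.06)&(y<.13)&(g>110)
    p=W[a];print(" spare bright",len(p),p.min(0),p.max(0)); 
    q=p[(p[:,0]<.66)]; f=np.polyfit(q[:,0],q[:,1],1);print(" line",f,"y@.55",np.polyval(f,.55),np.std(q[:,1]-np.polyval(f,q[:,0])))
    b=p;h,e=np.histogram(b[:,0],np.arange(.49,.72,.004));print(np.c_[e[:-1]*1000,h].astype(int).tolist())
    for nm,y0,y1 in(("spare",.05,.14),("full",.24,.32)):
        pp=W[(z>.172)&(z<.2)&(x>.65)&(x<.75)&(y>y0)&(y<y1)&(g>140)];print(" post",nm,len(pp),rect(pp) if len(pp)>3 else 0,pp.mean(0))
    pp=W[(z>.153)&(z<.18)&(x>.48)&(x<.68)&(y>.24)&(y<.31)&(g>110)];print(" full arm",pp.min(0),pp.max(0),np.polyfit(pp[:,0],pp[:,1],1),pp.mean(0))
    for nm,y0,y1 in(("spare",.02,.16),("full",.2,.37)):  # base plates: grey, z low
        pp=W[(z>.003)&(z<.022)&(x>.5)&(x<.78)&(y>y0)&(y<y1)&(g<120)&(g>60)];print(" base",nm,len(pp),rect(pp),np.median(pp[:,2]))
for n in("w2","top0","w1"):
    im,W=cloud(n+".npz");x,y,z=W[...,0],W[...,1],W[...,2]
    R=(x>.42)&(x<.58)&(y>-.31)&(y<-.16)
    for lo,hi in((.0025,.02),(.03,.06),(.043,.06),(.0025,.06)):
        m=(R&(z>lo)&(z<hi)).astype(np.uint8);nn,l,s,c=cv2.connectedComponentsWithStats(m);i=1+np.argmax(s[1:,4])
        print("hold",n,lo,s[i,4],rect(W[l==i]),W[l==i].mean(0))
for k,b in dict(spare=("w1",135,260,165,220,7),full=("w1",135,260,300,350,7),hold=("w2",125,195,195,270,9)).items():
    im,_=cloud(b[0]+".npz");cv2.imwrite(f"pics/z_{k}.png",cv2.resize(im[b[1]:b[2],b[3]:b[4],::-1],None,fx=5,fy=5,interpolation=cv2.INTER_CUBIC))
a=[cv2.imread(f"pics/z_{k}.png") for k in("spare","full","hold")]
H=600;o=np.zeros((H,800,3),np.uint8);u=0
for q in a: q=q[:H,:800-u];o[:q.shape[0],u:u+q.shape[1]]=q;u+=q.shape[1]
cv2.imwrite("pics/z.png",o)
E
```

```text
w1
 tab 237 (array([546.1, 278.6]), array([26.1, 12.2]), 88.5) [0.5456 0.2783 0.2106]
 tab 210 (array([585.4, 277.1]), array([12.1, 25.4]), 0.4) [0.5851 0.2768 0.2107]
 tab 207 (array([625.7, 276. ]), array([26.1, 12.7]), 88.6) [0.6249 0.2755 0.2105]
 spare bright 1023 [0.5102 0.078  0.1584] [0.7191 0.1209 0.18  ]
 line [0.0414 0.0678] y@.55 0.09062570980238167 0.0030714408080125583
[[490, 0], [494, 0], [498, 0], [502, 0], [506, 0], [510, 21], [514, 23], [518, 21], [522, 20], [526, 21], [530, 15], [534, 19], [538, 21], [542, 19], [546, 18], [550, 18], [554, 19], [558, 21], [562, 21], [566, 17], [570, 10], [574, 21], [578, 15], [582, 20], [586, 17], [590, 19], [594, 20], [598, 15], [602, 20], [606, 18], [610, 7], [614, 16], [618, 20], [622, 16], [626, 16], [630, 17], [634, 14], [638, 17], [642, 16], [646, 17], [650, 19], [654, 15], [658, 43], [662, 32], [666, 28], [670, 36], [674, 47], [678, 29], [682, 34], [686, 32], [690, 16], [694, 0], [698, 1], [702, 16], [706, 16], [710, 14], [714, 18]]
 post spare 416 (array([675.9,  95.1]), array([32. , 32.2]), 0.5) [0.6756 0.0953 0.1799]
 post
[... 2250 characters left out ...]
2274  0.0061]
hold top0 0.03 262 (array([ 501.3, -236.3]), array([74.6, 44.6]), 67.6) [ 0.5005 -0.235   0.0413]
hold top0 0.043 59 (array([ 514.3, -241.5]), array([69.6,  8.9]), 66.5) [ 0.5147 -0.2415  0.0459]
hold top0 0.0025 703 (array([ 499.5, -234.7]), array([94.9, 81.4]), 65.0) [ 0.4977 -0.2318  0.0208]
hold w1 0.0025 1015 (array([ 500.2, -234.4]), array([90.6, 80.7]), 67.6) [ 0.4918 -0.2173  0.0067]
hold w1 0.03 750 (array([ 499.3, -230.9]), array([70.1, 45.3]), 67.6) [ 0.5034 -0.2256  0.04  ]
hold w1 0.043 139 (array([ 518.8, -232.6]), array([55. ,  7.9]), 67.6) [ 0.519  -0.2323  0.0456]
hold w1 0.0025 2213 (array([ 500.2, -234.4]), array([90.6, 80.7]), 67.6) [ 0.4974 -0.224   0.0205]
```

View pics/z.png

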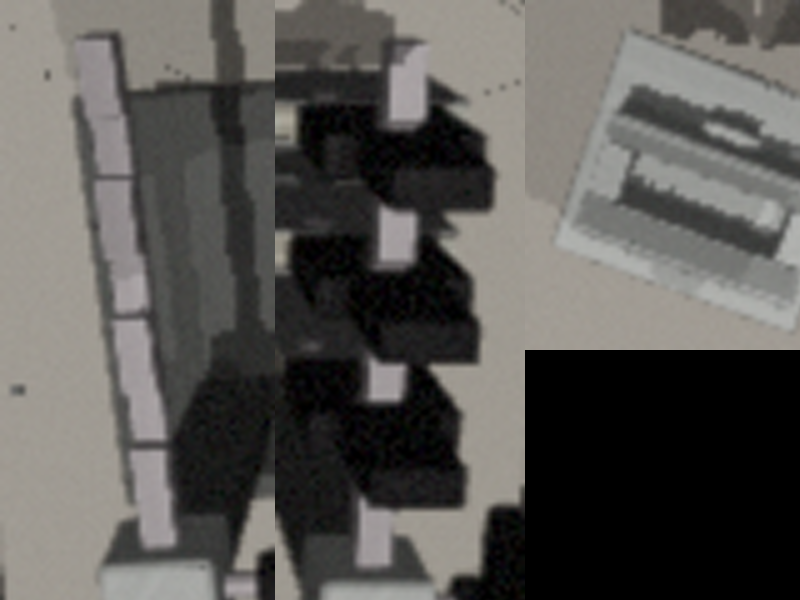

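The spare arm shows dark far-wall lines at w1 rows of about 170, 198 and 224, and its tip is at row 142. I'll get the depth profile along the arm to confirm the notches.

```bash
python3 - <<'E'
from h import *
np.set_printoptions(precision=4,suppress=True,linewidth=170)
im,W=cloud("w1.npz");g=im.mean(2)
for v in range(140,248):
    r=[u for u in range(175,205) if .15<W[v,u,2]<.178 and g[v,u]>50]
    if r:
        p=W[v,r];print(v,len(r),"x%.1f z%.1f g%.0f y%.1f"%(1000*np.median(p[:,0]),1000*np.median(p[:,2]),np.median(g[v,r]),1000*(p[:,1].min()+p[:,1].max())/2),end=" | ")
im,W=cloud("w1.npz");x,y,z=W[...,0],W[...,1],W[...,2]
for nm,a,b in(("spare",.04,.15),("full",.2,.34)):
    pp=W[(z>.009)&(z<.015)&(x>.5)&(x<.74)&(y>a)&(y<b)];print(nm,cv2.minAreaRect((pp[:,:2]*1000).astype(np.float32)))
E
```

```text
141 4 x509.4 z158.5 g96 y91.4 | 142 8 x509.5 z167.2 g86 y90.0 | 143 9 x510.5 z169.2 g140 y89.8 | 144 10 x511.8 z169.3 g144 y89.8 | 145 10 x513.2 z169.1 g142 y89.6 | 146 10 x514.5 z169.4 g142 y89.7 | 147 10 x515.8 z169.3 g142 y89.7 | 148 10 x517.2 z169.3 g141 y89.5 | 149 9 x518.6 z169.7 g141 y90.4 | 150 9 x519.8 z169.8 g143 y90.2 | 151 9 x521.1 z169.5 g143 y90.1 | 152 9 x522.5 z169.3 g142 y90.0 | 153 10 x523.8 z170.0 g140 y90.0 | 154 10 x525.2 z169.8 g140 y90.0 | 155 10 x526.7 z169.3 g138 y90.0 | 156 9 x528.0 z169.2 g142 y90.6 | 157 9 x529.3 z169.5 g140 y90.5 | 158 9 x530.9 z168.7 g130 y90.6 | 159 8 x533.1 z163.9 g140 y90.4 | 160 9 x534.6 z163.5 g141 y90.4 | 161 9 x536.1 z162.9 g141 y90.3 | 162 8 x537.5 z163.5 g142 y91.0 | 163 8 x538.8 z163.5 g141 y90.8 | 164 8 x540.1 z163.9 g142 y90.9 | 165 8 x541.5 z163.8 g141 y90.6 | 166 8 x542.9 z164.1 g142 y90.9 | 167 8 x544.3 z163.9 g141 y90.8 | 168 9 x545.8 z163.2 g142 y90.6 | 169 9 x547.4 z162.6 g136 y90.4 | 170 9 x547.9 z167.0 g90 y91.0 | 171 9 x548.6 z169.9 g135 y91.3 | 172 9 x550.1 z169.8 g142 y91.3 | 173 8 x551.5 z169.8 g140 y91.2 | 174 9 
[... 1947 characters left out ...]
641.0 z170.1 g157 y94.5 | 234 9 x643.1 z168.8 g155 y94.6 | 235 9 x644.2 z169.8 g156 y94.6 | 236 8 x646.1 z169.0 g156 y94.4 | 237 8 x647.3 z170.0 g156 y95.2 | 238 11 x649.2 z169.4 g151 y96.8 | 239 16 x656.0 z159.2 g90 y91.8 | 240 17 x658.1 z158.7 g84 y91.5 | 241 17 x657.8 z162.6 g91 y92.5 | 242 18 x658.2 z164.9 g84 y91.8 | 243 16 x658.4 z167.7 g66 y93.6 | 244 18 x658.8 z169.7 g66 y93.3 | 245 18 x658.8 z172.4 g64 y93.2 | 246 19 x658.7 z176.2 g67 y93.6 | 247 11 x659.6 z177.3 g90 y91.0 | spare ((634.6434326171875, 94.02485656738281), (169.93435668945312, 100.0518798828125), 2.0426430702209473)
full ((646.2324829101562, 274.79345703125), (98.55036926269531, 168.56405639648438), 88.55819702148438)
```

Spare notch centres are x = 0.5395, 0.5795 and 0.6195, with the tip at 0.509. Decks and arm heights match the given numbers. Moving the first deck to the middle notch.

```bash
cat > m.py <<'E'
from plant import *
import numpy as np
YF,YS=-.031,.037
DZ=.016   # TCP above deck origin when grasped
rot=lambda y:[np.pi,0,np.pi+y]
fy=lambda x:.2783-.0315*(x-.546)
sy=lambda x:.0907+.038*(x-.5395)
def st(s):
    o=observe();print(s,"t%.1f"%o["time_s"],o["eef_pos"].round(4),"f",o["ft_force"].round(1),"op%.4f g%.0f"%(o["opening"],o["grasp_force"]),flush=True);return o
def pick(x):
    movep([x,fy(x),.27],rot(YF));move_l([x,fy(x),.164+DZ],.12,max_force=8)
    gripper_to(.02,40);hold(.1);st("gripped")
    print(move_l([x,fy(x),.194],.04,max_force=10));hold(.1);st("lifted")
    print(move_l([.445,fy(.445),.194],.12,max_force=8));st("off")
def seek(xn):
    "press gently; True when down in a notch"
    h=move_l([xn,sy(xn),.1635+DZ],.02,max_force=4);o=st(f"press {h}")
    return o["eef_pos"][2]<.1665+DZ
def place(xn):
    move_l([.445,sy(.445),.194],.15,rotation=rot(YS))
    print(move_l([xn,sy(xn),.194],.1,max_force=6));st("over notch")
    for dx in(0,.003,-.003,.006,-.006,.009,-.009):
        if dx: move_l([xn+dx,sy(xn+dx),.191],.04)
        if seek(xn+dx): return True
    return False
def release():
    gripper_to(.055,40);hold(.1);p=st("released")["eef_pos"]
    move_l([p[0],p[1],.27],.12);st("up")
E
python3 - <<'E'
from m import *
pick(.546)
if place(.5795): release()
E
```

```text
gripped t7.3 [0.5462 0.2785 0.1805] f [-1.3  0.7  3.2] op0.0257 g40
False
lifted t7.9 [0.5458 0.2782 0.1937] f [ 0.1 -0.1 -1.4] op0.0253 g39
False
off t8.9 [0.4456 0.2815 0.1942] f [-0.  -0.5 -1.8] op0.0253 g39
False
over notch t11.9 [0.5791 0.0923 0.194 ] f [ 0.4 -0.2 -1.4] op0.0252 g39
press True t12.6 [0.5792 0.0922 0.1794] f [-0.   0.7  3.6] op0.0253 g40
released t13.1 [0.5782 0.0922 0.1781] f [ 0.3 -0.2 -0.3] op0.0552 g0
up t14.0 [0.5777 0.0922 0.269 ] f [-0.4  0.2 -0.3] op0.0549 g0
```

```bash
python3 - <<'E'
from m import *
import cv2
pick(.5857)
if place(.5395): release()
movep([.53,.18,.42],rot(YF));hold(.2)
c=get_calibration("wrist");im,d=get_image("wrist")
np.savez("w3.npz",im=im,d=d,K=c["intrinsics"],T=c["world_from_camera"]);cv2.imwrite("pics/w3.png",im[:,:,::-1])
from h import cloud
im,W=cloud("w3.npz");x,y,z=W[...,0],W[...,1],W[...,2]
m=((z>.203)&(z<.219)&(x>.5)&(x<.68)&(y>.05)&(y<.31)).astype(np.uint8)
nn,l,s,c=cv2.connectedComponentsWithStats(m)
for i in range(1,nn):
    if s[i,4]>20: p=W[l==i];r=cv2.minAreaRect((p[:,:2]*1000).astype(np.float32));print("tab",s[i,4],r,np.median(p[:,2]),np.percentile(p[:,2],95))
E
```

```text
gripped t16.1 [0.5863 0.2773 0.1813] f [-0.3 -1.3  5.1] op0.0254 g40
False
lifted t16.7 [0.5855 0.277  0.1936] f [-0.3  0.2 -1.2] op0.0254 g39
False
off t18.0 [0.4456 0.2814 0.1941] f [ 0.2 -0.1 -1.9] op0.0250 g39
False
over notch t20.6 [0.539  0.0908 0.1938] f [ 0.1  0.  -1.3] op0.0254 g39
press True t21.2 [0.5392 0.0907 0.18  ] f [-0.   0.1  4.8] op0.0252 g40
released t21.7 [0.5383 0.0907 0.1787] f [-0.1  0.4 -0.3] op0.0553 g0
up t22.6 [0.5378 0.0907 0.269 ] f [-0.4  0.3  0.9] op0.0549 g0
tab 234 ((538.955078125, 91.10799407958984), (11.812386512756348, 26.470439910888672), 1.7657712697982788) 0.21021460660552138 0.21133263548708311
tab 221 ((579.1907958984375, 92.73640441894531), (12.40018367767334, 25.61687469482422), 2.1221492290496826) 0.21024576320139265 0.2113953863758984
tab 164 ((625.4068603515625, 277.3653564453125), (23.399215698242188, 11.72297191619873), 87.70291137695312) 0.21073881481252077 0.21236438892038698
```

View pics/w3.png

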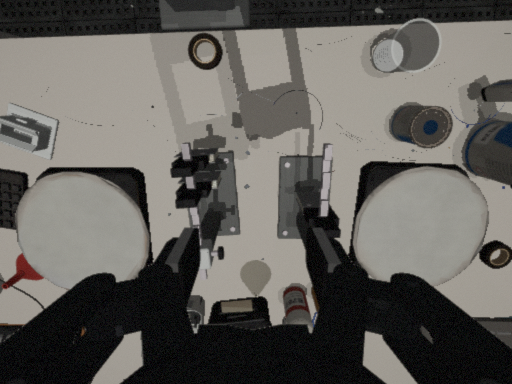

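The picture shows both front decks down on the spare arm at (186,165) and (192,197), with tab height 0.210 as in a notch. The rear deck is alone on the full hook at (322,220). Now the rear deck.

```bash
python3 - <<'E'
from m import *
H=np.array([.4997,-.2352]);YH=-.392
pick(.6256)
move_l([.445,.05,.225],.25);
move_l([.445,-.22,.225],.25,rotation=rot(YH))
move_l([*H,.225],.12);hold(.2);st("over holder")
print(move_l([*H,.124+.047],.06,max_force=8));st("in mouth")
print(move_l([*H,.124+DZ-.001],.03,max_force=8));st("down")
E
```

```text
gripped t25.8 [0.6263 0.276  0.1813] f [ 0.  -0.9  6.3] op0.0256 g40
False
lifted t26.4 [0.6254 0.2757 0.1936] f [-0.  -0.6 -1.6] op0.0252 g39
False
off t28.1 [0.4455 0.2814 0.194 ] f [-0.4 -0.3  0.2] op0.0253 g39
over holder t31.2 [ 0.4992 -0.235   0.2251] f [-0.4 -0.5 -1. ] op0.0254 g39
False
in mouth t32.3 [ 0.5    -0.2354  0.1715] f [-0.4 -0.2 -1.4] op0.0253 g39
True
down t33.2 [ 0.4995 -0.235   0.1413] f [0.6 0.5 5. ] op0.0252 g40
```

```bash
python3 - <<'E'
from m import *
import cv2
from h import cloud
release()
movep([.45,-.1,.42],rot(0));hold(.3)
for n in("top","wrist"):
    c=get_calibration(n);im,d=get_image(n)
    np.savez(n+"9.npz",im=im,d=d,K=c["intrinsics"],T=c["world_from_camera"])
    im,W=cloud(n+"9.npz");x,y,z=W[...,0],W[...,1],W[...,2]
    for nm,lo,hi,b in(("rear",.155,.19,(.44,.56,-.3,-.17)),("front",.203,.219,(.5,.68,.05,.14))):
        m=((z>lo)&(z<hi)&(x>b[0])&(x<b[1])&(y>b[2])&(y<b[3])).astype(np.uint8)
        nn,l,s,_=cv2.connectedComponentsWithStats(m)
        for i in range(1,nn):
            if s[i,4]>20: p=W[l==i];print(n,nm,s[i,4],cv2.minAreaRect((p[:,:2]*1000).astype(np.float32)),np.median(p[:,2]),np.percentile(p[:,2],95))
st("end")
E
```

```text
released t33.7 [ 0.4985 -0.2344  0.14  ] f [-0.3  0.8 -0.1] op0.0551 g0
up t34.9 [ 0.4981 -0.2341  0.2688] f [-0.7 -0.4 -0.8] op0.0551 g0
top front 47 ((578.6378173828125, 90.4866714477539), (11.19886302947998, 23.496023178100586), 0.07026390731334686) 0.20932252396554774 0.21204329055254595
top front 50 ((538.8804321289062, 90.32101440429688), (10.80534839630127, 23.54033088684082), 1.558097243309021) 0.20879855176952966 0.21135098037360034
wrist rear 236 ((498.78564453125, -234.0595703125), (26.02173614501953, 12.471439361572266), 70.24063873291016) 0.1701319711266344 0.17175057553409762
wrist front 234 ((538.2736206054688, 90.16487884521484), (26.348859786987305, 12.986127853393555), 89.6856689453125) 0.21043670153523558 0.21192426192633287
wrist front 215 ((578.61962890625, 92.10154724121094), (12.75011920928955, 26.362485885620117), 3.209667444229126) 0.2104938376713158 0.21186313218269148
end t36.1 [ 0.45   -0.1004  0.4193] f [ 0.9  0.3 -0. ] op0.0550 g0
```

```bash
python3 -c "
from plant import *
print(job_done())"
```

```text
the job is handed in; nothing more can be done
None
```

I handed the job in at about 36 s; the verdict isn't shown to me. In the last pictures, both front decks hang down in the spare hook's middle and outer notches, and the rear deck stands fully down in the holder. Tool forces stayed under about 7 N in the readings I took, and nothing moved near the cup, tin or tape roll.

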